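# Close the large powder hopper and check its stopper rocks free

### The arm

A 6-joint arm with a two-finger parallel gripper is mounted at the origin on the work surface. World frame = base frame: x ahead of the robot, y to its left, z up, the work surface at z = 0. Lengths are in mm, angles in degrees, forces in N, time in s.
With the tool pointing down it reaches from about 350 to 850 mm from the base axis. Payload 8.1 kg.
Tool frame: the origin (TCP) lies at the very end of the fingers, on their centre line; the grasp point (between the pads) lies 19 mm behind it; z points along the fingers, y is the direction in which the jaws open and shut (so a half turn about z gives the same grasp; the last joint's range is limited). The gripper opens to 85 mm and grips with 20 to 120 N. Pads are 22 mm wide; open, the fingers measure 114 mm over their backs; the gripper's body (76 mm by 85 mm) begins 54 mm behind the grasp point. The pads swing forward as they close: fully open they stand 13 mm farther back than shut.
Start: joints at [62.659, 7.471, 85.268, -0, 87.261, -4.893], TCP at [229.091, 554.547, 231.292] pointing down, gripper open.
Joint ranges: [-169.43, 169.43], [-51.17, 129.36], [1.28, 143.12], [-76.62, 256.62], [0, 156.53], [-152.29, 152.29]. Speed limits (degrees/s): [136.94, 136.94, 159.86, 180, 180, 180].

### API

Orientations are given as [roll, pitch, yaw] about the fixed x, y, z axes, in that order (R = Rz(yaw) Ry(pitch) Rx(roll)).
In Python, from bench import readout, eyes, workorder, cut_out, tip_of gives the robot as it stands.
- The arm moves only by the shell command python3 -m inch 'ROWS' [OPENING] [FORCE]. ROWS is JSON, one flat list of numbers, 4 for each row, row after row: the shift along the tool's x, y, z in m, then the turn about the tool's z in degrees. In form: [tx, ty, tz, yaw, tx, ty, tz, yaw, ...]. A call has exactly 10 rows; each row shifts and turns the commanded pose from where the row before left it, along the tool's axes as they then stand; what a row does not reach is not made up. A row lasts 1/12 s, in which the tool goes at most 41.7 mm and 7.16 degrees, less where a joint would pass 70% of its speed; a pose out of reach is approached as far as the arm can. A call with a gripper value outside its range is refused whole. OPENING is the opening, from 0 (shut) to 1 (fully open), set as the call begins (- or left out, the last holds). The fingers move at their own pace and stop on an object; FORCE is the grip in N (left out, the last holds). Time passes only in rows, so rows that do not move let the fingers close, or fill a call up. It gives the time, the measured TCP pose, the force and the opening at its end, in the units of the state.
- readout.sense(): the state, without advancing time (a new reading comes with each control period).
- eyes.snapshot(name): name is "scene" or "top"; returns the picture (400x640x3 uint8, red, green, blue); there is no depth.
- eyes.calibration(name): a dict with "vertical_fov" (degrees; the focal length in pixels is half the picture's height over the tangent of half this angle, whatever the lens; pixels are square), "cx", "cy" (the principal point, pixels), "dist" ([k1, k2, p1, p2, k3] as OpenCV has them; the pictures are not rectified), "T" (4x4, takes a point from camera to world coordinates). Camera axes: x right, y down, z forward; pixel columns grow to the right and rows downward; lengths in mm; the calibration is good to about 2 mm. A picture is of the moment at which its call begins. calibration takes no time and is no camera call.
- workorder.hand_in(): hands the job in, once; it reports no verdict.
Trained networks look in the newest picture that a camera, given by its name, has taken for a name from the list of things; names that differ only in an ending like _2 or _b are one class to them, and where a whole thing is asked for, a point or a joint stands for the part that bears it (a point fixed in the world has none). Each returns a list of dicts, best first, with "confidence" (0 to 1); they miss things now and then, are a little off and sometimes report something else, mostly with a low value. They report only what shows in the picture. A call takes as long as a camera call. They do not tell look-alikes from the thing itself.
- cut_out(camera, label): "pixels" (400x640 bool, what is visible of it) and "bbox" ([left, top, right, bottom] in pixels, round what is visible of it).
- tip_of(camera, label): "centre" ([row, column] in pixels: a listed point, or the origin of a listed thing).
The state is a dict: "time": time; "joint_pos": joint angles; "qd": joint speeds; "joint_efforts": joint torques, N m; "tool_pos": TCP position; "tcp_rot": TCP orientation; "ft_force": force on the tool from outside, world axes, zero at the start; "wrist_torque": the same for the moment, N m; "finger_gap": finger opening in mm.
Only numpy, scipy, OpenCV 4.12 (cv2) and the standard library are available. Lean on these libraries where they do the work, as an engineer would, in place of code of your own. Each camera call takes 0.05 s, during which the arm holds its last target. There are 200 camera calls.

### The job

Take the large tapered stopper from the bench by its knob and set it, small end down, in its matching cup, the larger hopper, lowering it until it is fully home. Then check that it is not jammed: push or lean the knob to one side so that the stopper clearly rocks in the cup (about 15 degrees), let it come back, and leave it upright, fully home and released. Leave the small stopper and the straight-sided stopper where they are.

Things in the scene. Friction and masses are not known exactly. Their poses are not given: they have to be found in the camera images.
- stopper_center (a point): Large tapered stopper, loose, standing on its small end: smooth steel cone 48 mm wide at the foot, 74 mm at 19.5 mm height, then a 3 mm rim, a stem 16 mm wide and 27.5 mm long, and a black cylindrical knob 26 mm wide, 30 mm tall (50 to 80 mm above the foot) to grip. 0.2 to 0.4 kg. This point: on its axis, 40 mm above the foot, 25 mm below the knob's middle. z along the axis to the knob; any yaw.
- hopper_mouth (a point): Larger of two fixed steel cone cups on housings: mouth 75 mm wide (the other 51), same taper as the stopper. This point: centre of the mouth, level with its rim, 90 mm above the bench; z up. Stopper home: its centre is 20 mm, its knob's middle 45 mm above this. It sits by weight alone: some 10 mm of light push high on the knob, sideways and a little upward as it rises, tips it; then it drops back.
- stopper_small_center (a point): The small tapered stopper, not wanted: same shape, 50 mm wide at its rim, 70 mm tall, knob 22 mm wide. This point is half-way up its axis. It stays where it is.
- stopper_straight_center (a point): The straight-sided stopper, not wanted: a steel disc 64 mm wide and 22.5 mm thick with the same stem and knob as the large stopper, 80 mm tall. This point is half-way up its axis. It stays where it is.
There are look-alikes about, which are no part of the job. What is shaped like the part that bears stopper_center but blue or red is not meant.

How it is judged (in metres and radians):
On the way, in this order (a step that is already met when the one before it is completed fails the run):
1. the large stopper is lowered fully home in the large hopper: its centre within 10 mm of the cup's axis and no more than 25 mm above the rim plane, upright within 7 degrees, the gripper still at it (horizontal distance between stopper_center and hopper_mouth below 0.01 m and z of stopper_center in the frame of hopper_mouth between 0.012 and 0.025 m and angle between stopper_center's own z axis and vertical below 0.12 rad and distance between the grasp point and stopper_center below 0.07 m), for 0.1 s.
2. the stopper is rocked: it leans 8 degrees or more while still in the cup (angle between stopper_center's own z axis and vertical above 0.14 rad and horizontal distance between stopper_center and hopper_mouth below 0.035 m and z of stopper_center in the frame of hopper_mouth below 0.045 m).
At the end, for the whole second after the job is handed in: The large stopper sits fully home in the large hopper: its centre within 10 mm of the cup's axis and no more than 25 mm above the rim plane (about 20 mm when home), upright within 7 degrees, staying so once released (horizontal distance between stopper_center and hopper_mouth below 0.01 m and z of stopper_center in the frame of hopper_mouth between 0.012 and 0.025 m and angle between stopper_center's own z axis and vertical below 0.12 rad); the robot touches nothing.
It fails at once if the small stopper or the straight-sided stopper is moved by more than 30 mm (distance of any of stopper_small_center, stopper_straight_center from where it was at the start of the episode above 0.03 m).
It also fails if it takes over 38 s, if anything falls off the work surface, if the arm or the gripper's body presses on something with over 40 N, if the wrist force passes 120 N, or if a joint passes its speed limit or range.

## Working session

There is one attempt and no reset: what is moved stays moved. The work goes in short steps, Python scripts to look and compute and a shell command to move; the robot and the scene stay as the last step left them, time stands still between calls to the robot, and variables do not carry over. Pictures are saved under pics/ and viewed, on a budget of 10 in all, crops included, one or two more only if the job needs it, and the job is handed in when it is done.

```bash
mkdir -p pics; ls; cat > h.py <<'E'
import numpy as np,cv2
from bench import readout,eyes,workorder,cut_out,tip_of
def K(c):
    f=200/np.tan(np.radians(c["vertical_fov"]/2)); return np.array([[f,0,c["cx"]],[0,f,c["cy"]],[0,0,1]])
def ray(cam,rc):
    c=eyes.calibration(cam);T=np.array(c["T"])
    u=cv2.undistortPoints(np.array([[[rc[1],rc[0]]]],float),K(c),np.array(c["dist"],float))[0,0]
    return T[:3,3],T[:3,:3]@np.array([u[0],u[1],1])
def at_z(cam,rc,z):
    o,d=ray(cam,rc); return o+d*(z-o[2])/d[2]
def proj(cam,p):
    c=eyes.calibration(cam);Ti=np.linalg.inv(np.array(c["T"]))
    r,_=cv2.projectPoints(np.array([p],float),cv2.Rodrigues(Ti[:3,:3])[0],Ti[:3,3],K(c),np.array(c["dist"],float)); return r[0,0][::-1]
def tri(rc1,rc2):
    A=np.zeros((3,3));b=np.zeros(3);R=[ray("scene",rc1),ray("top",rc2)]
    for o,d in R:
        d=d/np.linalg.norm(d);P=np.eye(3)-np.outer(d,d);A+=P;b+=P@o
    p=np.linalg.solve(A,b);return p,[np.linalg.norm(np.cross(p-o,d/np.linalg.norm(d))) for o,d in R]
E
python3 - <<'E'
from h import *
Z={"stopper_center":40,"hopper_mouth":90,"stopper_small_center":35,"stopper_straight_center":40}
for cam in("scene","top"):
    im=eyes.snapshot(cam);cv2.imwrite(f"pics/{cam}1.png",im[:,:,::-1])
    for n,z in Z.items():
        for d in tip_of(cam,n)[:4]: print(cam,n,np.round(d["centre"],1),round(d["confidence"],2),np.round(at_z(cam,d["centre"],z)))
s=readout.sense();print({k:np.round(v,2) for k,v in s.items()})
E
```

```text
pics
scene stopper_center [189.5 290.7] 0.95 [ 479. -255.   40.]
scene stopper_center [169.9 318.7] 0.95 [ 352. -270.   40.]
scene stopper_center [188.  347.4] 0.75 [ 353. -147.   40.]
scene stopper_center [165.4 230.5] 0.69 [ 536. -476.   40.]
scene hopper_mouth [217.7 256.6] 0.68 [ 657. -179.   90.]
scene stopper_small_center [273.9 440.4] 0.59 [428. 230.  35.]
scene stopper_straight_center [231.  358.8] 0.65 [464.  -2.  40.]
top stopper_center [257.4 377.5] 0.79 [ 356. -268.   40.]
top stopper_center [255.3 330.4] 0.72 [ 361. -142.   40.]
top stopper_center [213.5 381.5] 0.58 [ 473. -279.   40.]
top stopper_center [187.9 453.3] 0.57 [ 543. -473.   40.]
top hopper_mouth [140. 348.] 0.68 [ 662. -186.   90.]
top stopper_small_center [226.7 191.2] 0.7 [435. 231.  35.]
top stopper_straight_center [214.5 277.4] 0.6 [469.  -0.  40.]
{'time': np.float64(0.5), 'joint_pos': array([62.66,  7.47, 85.27,  0.  , 87.26, -4.89]), 'qd': array([ 0.01, -0.01, -0.05, -0.04, -0.  , -0.02]), 'joint_efforts': array([ -0.  , -56.87, -50.04,  -0.  ,   0.  ,   0.  ]), 'tool_pos': array([229.07, 554.54, 231.28]), 'tcp_rot': array([-180.  ,   -0.  ,  157.55]), 'ft_force': array([0.17, 0.59, 0.24]), 'wrist_torque': array([ 0.03, -0.02,  0.03]), 'finger_gap': np.float64(85.01)}
```

View pics/scene1.png

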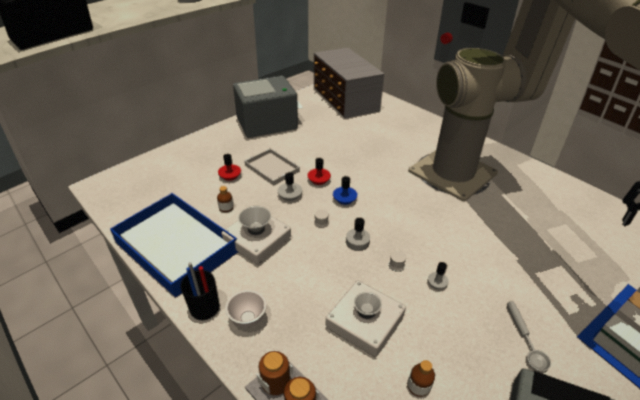

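View pics/top1.png

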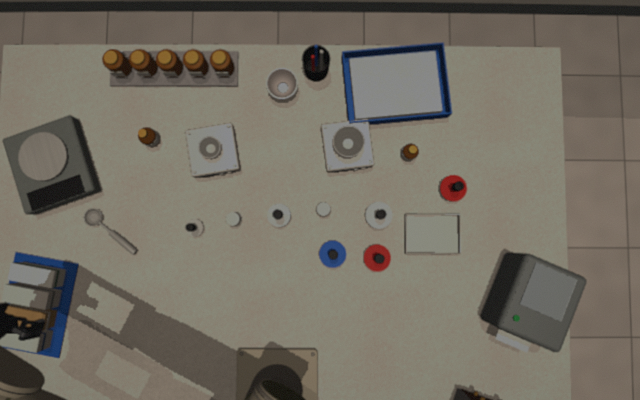

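The unpainted large stopper is at scene (col 290, row 189) and top (380, 214). The straight one is at top (278, 215), the small one at (193, 227), and the large hopper at top (348, 143) and scene (256, 218). I'll refine the stopper and hopper positions from both views.

```bash
python3 - <<'E'
from h import *
print("tri stopper",tri([189.5,290.7],[213.5,381.5]))
print("tri hopper",tri([217.7,256.6],[140,348]))
for cam,r,c in(("scene",183,290),("top",214,380)):
    im=cv2.imread(f"pics/{cam}1.png").max(2);w=im[r-16:r+14,c-14:c+15]
    m=(w<60).astype(np.uint8);n,l,st,ce=cv2.connectedComponentsWithStats(m)
    for i in range(1,n):
        if st[i,4]>8: rc=[ce[i][1]+r-16,ce[i][0]+c-14];print(cam,st[i],np.round(rc,1),np.round(at_z(cam,rc,65),1))
for cam,r,c in(("scene",218,256),("top",143,348)):
    im=cv2.imread(f"pics/{cam}1.png");cv2.imwrite(f"pics/c_{cam}.png",0)if 0 else None
a=cv2.imread("pics/scene1.png")[150:270,220:400];b=cv2.imread("pics/top1.png")[110:230,250:430]
cv2.imwrite("pics/crop1.png",np.vstack([cv2.resize(x,None,fx=2.5*1.0,fy=2.5,interpolation=cv2.INTER_CUBIC) for x in(a,b)]))
P=[480,-275,65]
print([proj(c,p).round(1) for c in("scene","top") for p in([480,-275,65],[662,-183,90])])
E
```

```text
tri stopper (array([ 469.66283473, -276.29951056,   23.88259721]), [np.float64(6.455793068442636), np.float64(6.455793068442563)])
tri hopper (array([ 659.06885755, -183.14520119,   89.39655148]), [np.float64(4.236453521034338), np.float64(4.236453521034263)])
scene [ 9  6  8 13 86] [178.5 288.8] [ 469.2 -273.3   65. ]
top [10 12 10  9 70] [213.9 380.2] [ 471.  -272.4   65. ]
[array([179.8, 285.6]), array([217.9, 254. ]), array([210.5, 381.2]), array([140.1, 346.9])]
```

View pics/crop1.png

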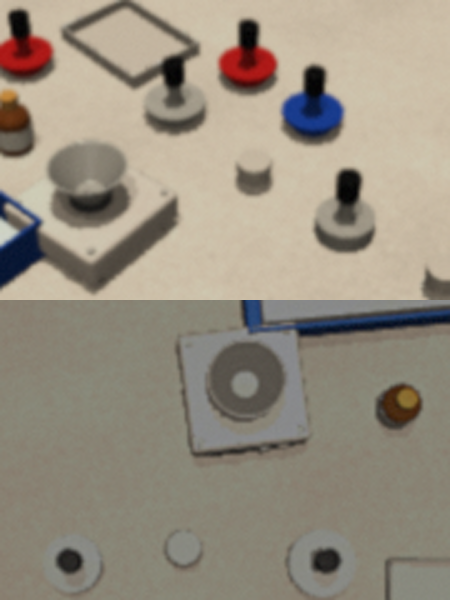

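The two knob rays agree, so the stopper is at about (470, -273) and the hopper at about (659, -183). First I'll turn to yaw 90, so that tool x = world y, tool y = world x and tool z = down. Then I'll travel.

```bash
python3 -m inch '[0,0,0,6.75,0,0,0,6.75,0,0,0,6.75,0,0,0,6.75,0,0,0,6.75,0,0,0,6.75,0,0,0,6.75,0,0,0,6.75,0,0,0,6.75,0,0,0,6.8]' 1 60
python3 -m inch '[-0.033,0.0096,0,0,-0.033,0.0096,0,0,-0.033,0.0096,0,0,-0.033,0.0096,0,0,-0.033,0.0096,0,0,-0.033,0.0096,0,0,-0.033,0.0096,0,0,-0.033,0.0096,0,0,-0.033,0.0096,0,0,-0.033,0.0096,0,0]'
python3 -m inch '[-0.033,0.0096,0,0,-0.033,0.0096,0,0,-0.033,0.0096,0,0,-0.033,0.0096,0,0,-0.033,0.0096,0,0,-0.033,0.0096,0,0,-0.033,0.0096,0,0,-0.033,0.0096,0,0,-0.033,0.0096,0,0,-0.033,0.0096,0,0]'
```

```text
time: 1.33
tool_pos: [229.1, 554.6, 231.4]
tcp_rot: [180.0, -0.0, 89.7]
ft_force: [0.8, 0.3, -0.2]
finger_gap: 85.3
time: 2.17
tool_pos: [325.2, 223.1, 231.5]
tcp_rot: [179.9, -0.0, 90.0]
ft_force: [1.1, 0.5, -0.1]
finger_gap: 85.6
time: 3.0
tool_pos: [421.3, -107.4, 231.6]
tcp_rot: [179.9, 0.0, 90.0]
ft_force: [0.4, 0.5, 0.8]
finger_gap: 85.4
```

```bash
python3 -m inch '[-0.028,0.008,0,0,-0.028,0.008,0,0,-0.028,0.008,0,0,-0.028,0.008,0,0,-0.028,0.008,0,0,-0.0255,0.0085,0.02,0,0,0,0.03,0,0,0,0.03,0,0,0,0.03,0,0,0,0,0]'
python3 - <<'E'
from h import *
for cam in("scene","top"): cv2.imwrite(f"pics/{cam}2.png",eyes.snapshot(cam)[:,:,::-1])
a=cv2.imread("pics/scene2.png")[110:230,220:400];b=cv2.imread("pics/top2.png")[130:250,300:480]
cv2.imwrite("pics/crop2.png",np.vstack([cv2.resize(x,None,fx=2.5,fy=2.5,interpolation=cv2.INTER_CUBIC) for x in(a,b)]))
E
```

```text
time: 3.83
tool_pos: [465.8, -268.5, 114.3]
tcp_rot: [-179.5, -0.4, 90.0]
ft_force: [-1.4, 0.9, -1.5]
finger_gap: 85.6
```

View pics/crop2.png

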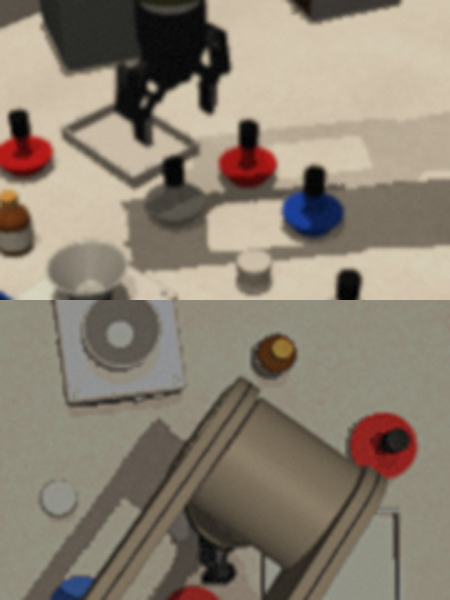

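In the scene view the fingertips are at crop (141,140) and (208,108), straddling the knob at (174,160–185). The top view is hidden by the arm. The gripper is centred over the unpainted stopper, so I'll make the small correction, descend and close.

```bash
python3 -m inch '[-0.0025,0.002,0,0,-0.002,0.002,0.01,0,0,0,0.012,0,0,0,0.012,0,0,0,0.012,0,0,0,0.012,0,0,0,0.008,0,0,0,0,0,0,0,0,0,0,0,0,0]'
python3 -m inch '[0,0,0,0,0,0,0,0,0,0,0,0,0,0,0,0,0,0,0,0,0,0,0,0,0,0,0,0,0,0,0,0,0,0,0,0,0,0,0,0]' 0 60
```

```text
time: 4.77
tool_pos: [473.9, -275.6, 55.7]
tcp_rot: [180.0, 0.0, 90.0]
ft_force: [0.1, -0.3, -0.2]
finger_gap: 85.3
time: 5.6
tool_pos: [473.6, -275.6, 55.5]
tcp_rot: [180.0, 0.0, 90.0]
ft_force: [-2.1, 0.5, 3.0]
finger_gap: 24.1
```

The grip is about 9 mm higher than I wanted, so I'll regrip lower.

```bash
python3 -m inch '[0,0,0,0,0,0,0,0,0,0,0,0,0,0,0.003,0,0,0,0.003,0,0.001,0,0.003,0,0.001,0,0,0,0,0,0,0,0,0,0,0,0,0,0,0]' 0.7 60
python3 -m inch '[0,0,0,0,0,0,0,0,0,0,0,0,0,0,0,0,0,0,0,0,0,0,0,0,0,0,0,0,0,0,0,0,0,0,0,0,0,0,0,0]' 0 70
python3 -m inch '[0,0,-0.01,0,0,0,-0.015,0,0,0,-0.025,0,0,0,-0.03,0,0,0,-0.03,0,0,0,-0.03,0,0,0,-0.02,0,0,0,0,0,0,0,0,0,0,0,0,0]'
python3 - <<'E'
from h import *
im=eyes.snapshot("scene")[:,:,::-1];cv2.imwrite("pics/s3.png",im)
cv2.imwrite("pics/crop3.png",cv2.resize(im[60:230,200:400],None,fx=3,fy=3,interpolation=cv2.INTER_CUBIC))
print(readout.sense()["tool_pos"])
E
```

```text
time: 6.43
tool_pos: [473.7, -273.5, 46.4]
tcp_rot: [180.0, 0.0, 90.0]
ft_force: [0.4, -1.2, -0.9]
finger_gap: 59.7
time: 7.27
tool_pos: [473.7, -273.5, 46.4]
tcp_rot: [180.0, 0.0, 90.0]
ft_force: [-1.3, 0.0, 1.5]
finger_gap: 24.3
time: 8.1
tool_pos: [472.9, -272.9, 204.7]
tcp_rot: [-179.9, -0.1, 90.0]
ft_force: [-0.9, -0.3, -3.2]
finger_gap: 24.6
[ 472.54053397 -272.66102287  204.02249744]
```

View pics/crop3.png

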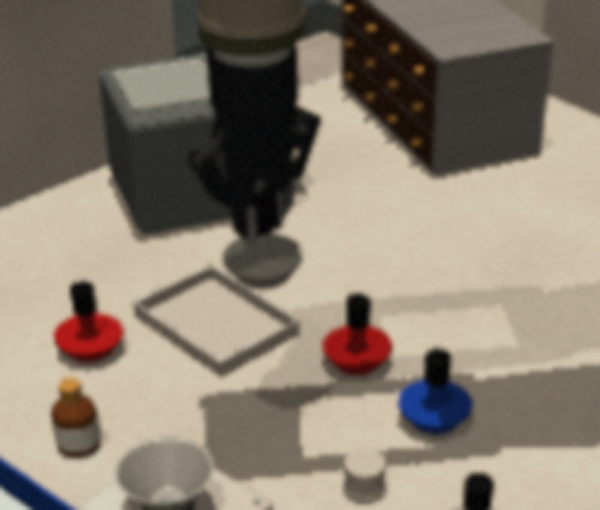

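The stopper is held upright, cone visible at crop (262,260), and no neighbour was disturbed. Next I'll refine the hopper centre by fitting the rim in the first pictures.

```bash
python3 - <<'E'
from h import *
im=cv2.imread("pics/top1.png",0)
w=cv2.resize(im[118:170,322:375],None,fx=8,fy=8,interpolation=cv2.INTER_CUBIC)
t,m=cv2.threshold(w,0,255,cv2.THRESH_BINARY_INV+cv2.THRESH_OTSU)
cs,_=cv2.findContours(m,cv2.RETR_EXTERNAL,cv2.CHAIN_APPROX_NONE)
for c in sorted(cs,key=cv2.contourArea)[-3:]:
    if cv2.contourArea(c)<4000: continue
    (x,y),ax,an=cv2.fitEllipse(cv2.convexHull(c));rc=[(y+.5)/8-.5+118,(x+.5)/8-.5+322]
    print(t,np.round(rc,1),np.array(ax)/8,at_z("top",rc,90).round(1))
# rim model overlays
o=[]
for cam,r,c in(("top",143,348),("scene",219,256)):
    im=cv2.imread(f"pics/{cam}1.png");k=8
    v=cv2.resize(im[r-24:r+24,c-24:c+24],None,fx=k,fy=k,interpolation=cv2.INTER_CUBIC)
    for ctr,col in(((659,-183),(0,255,0)),((662,-186),(0,0,255))):
        q=np.array([proj(cam,[ctr[0]+37.5*np.cos(a),ctr[1]+37.5*np.sin(a),90]) for a in np.linspace(0,6.28,60)])
        p=np.c_[(q[:,1]-c+24.5)*k-.5,(q[:,0]-r+24.5)*k-.5]
        cv2.polylines(v,[p.round().astype(int)],True,col,1)
    o.append(v)
cv2.imwrite("pics/rim.png",np.hstack(o))
E
```

```text
107.0 [169.5 350.2] [ 5.404109   49.73885727] [ 584.6 -191.6   90. ]
107.0 [119.3 360.9] [19.04125023 29.98468208] [ 717.4 -219.7   90. ]
107.0 [142.3 347.6] [30.57501793 33.48789597] [ 656.  -184.9   90. ]
```

View pics/rim.png

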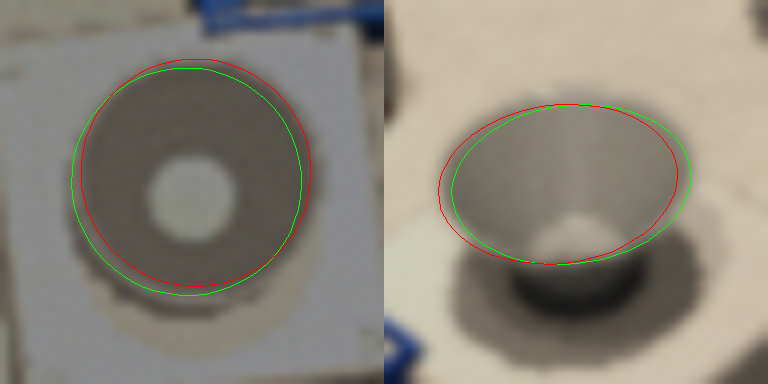

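The green circle (659,-183) and red circle (662,-186) bracket the rim in both views, so I'll take (661,-185).

```bash
python3 -m inch '[0.005,0.01,0,0,0.01,0.022,0,0,0.011,0.024,0,0,0.011,0.024,0,0,0.011,0.024,0,0,0.011,0.024,0,0,0.011,0.024,0,0,0.01,0.021,0,0,0.006,0.011,0,0,0.002,0.004,0,0]'
python3 -m inch '[0,0,0.01,0,0,0,0.01,0,0,0,0.008,0,0,0,0,0,0,0,0,0,0,0,0,0,0,0,0,0,0,0,0,0,0,0,0,0,0,0,0,0]'
python3 - <<'E'
from h import *
print(readout.sense()["tool_pos"])
im=eyes.snapshot("scene")[:,:,::-1].copy();k=5
v=cv2.resize(im[150:260,190:310],None,fx=k,fy=k,interpolation=cv2.INTER_CUBIC)
t=readout.sense()["tool_pos"]
for ctr,R,z,col in(((661,-185),37.5,90,(0,255,0)),((t[0],t[1]),37,t[2]-46+21,(0,0,255))):
    q=np.array([proj("scene",[ctr[0]+R*np.cos(a),ctr[1]+R*np.sin(a),z]) for a in np.linspace(0,6.28,60)])
    cv2.polylines(v,[np.c_[(q[:,1]-190+.5)*k,(q[:,0]-150+.5)*k].round().astype(int)],True,col,1)
cv2.imwrite("pics/s4.png",v)
E
```

```text
time: 8.98
tool_pos: [662.8, -182.9, 203.5]
tcp_rot: [-179.8, -0.1, 90.1]
ft_force: [-0.3, -0.1, -3.5]
finger_gap: 24.4
time: 9.82
tool_pos: [661.8, -185.6, 178.8]
tcp_rot: [180.0, 0.0, 90.0]
ft_force: [0.4, -0.2, -3.3]
finger_gap: 24.4
[ 661.80736738 -185.58152882  178.81865662]
```

View pics/s4.png

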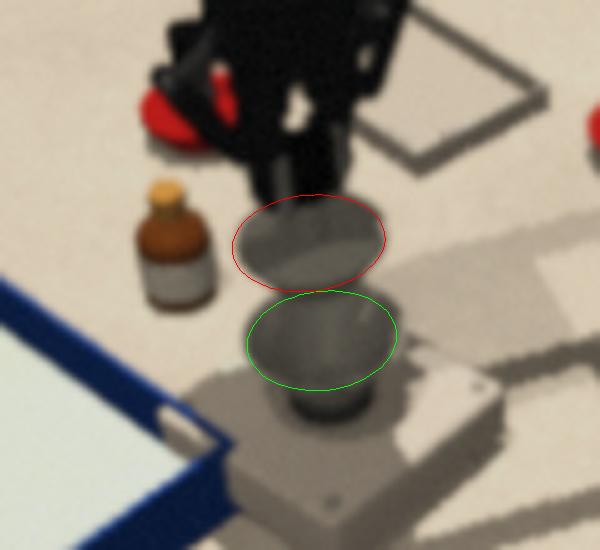

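The held stopper's rim matches the red prediction and the cup matches the green, both shifted equally by under 1 px, so they are aligned. I'll lower it.

```bash
python3 -m inch '[0,0,0.008,0,0,0,0.01,0,0,0,0.01,0,0,0,0.01,0,0,0,0.008,0,0,0,0.005,0,0,0,0.003,0,0,0,0.001,0,0,0,0,0,0,0,0,0]'
python3 -m inch '[0,0,0.001,0,0,0,0.001,0,0,0,0.001,0,0,0,0.001,0,0,0,0,0,0,0,0,0,0,0,0,0,0,0,0,0,0,0,0,0,0,0,0,0]'
```

```text
time: 10.7
tool_pos: [662.0, -185.6, 124.0]
tcp_rot: [179.9, 0.0, 90.0]
ft_force: [-0.4, -0.7, -3.5]
finger_gap: 24.5
time: 11.53
tool_pos: [661.6, -185.4, 119.3]
tcp_rot: [180.0, 0.0, 90.0]
ft_force: [-0.1, 0.3, -3.2]
finger_gap: 24.4
```

```bash
python3 -m inch '[0,0,0.001,0,0,0,0.001,0,0,0,0.0005,0,0,0,0.0005,0,0,0,0,0,0,0,0,0,0,0,0,0,0,0,0,0,0,0,0,0,0,0,0,0]'
```

```text
time: 12.37
tool_pos: [661.1, -186.2, 117.1]
tcp_rot: [-180.0, 0.1, 90.0]
ft_force: [-6.0, -1.1, 5.4]
finger_gap: 24.7
```

It's in contact and within 1 mm of home. I'll release partway, leaving the fingers round the knob.

```bash
python3 -m inch '[0,0,0,0,0,0,0,0,0,0,0,0,0,0,0,0,0,0,0,0,0,0,0,0,0,0,0,0,0,0,0,0,0,0,0,0,0,0,0,0]' 0.45 60
python3 - <<'E'
from h import *
s=readout.sense();print(s["finger_gap"],s["ft_force"])
im=eyes.snapshot("scene")[:,:,::-1]
cv2.imwrite("pics/s5.png",cv2.resize(im[150:260,190:310],None,fx=5,fy=5,interpolation=cv2.INTER_CUBIC))
E
```

```text
time: 13.2
tool_pos: [661.6, -185.4, 116.3]
tcp_rot: [-180.0, 0.0, 90.0]
ft_force: [0.2, -0.1, -0.1]
finger_gap: 38.3
38.34526552749815 [ 0.20443303 -0.13288115 -0.14198888]
```

View pics/s5.png

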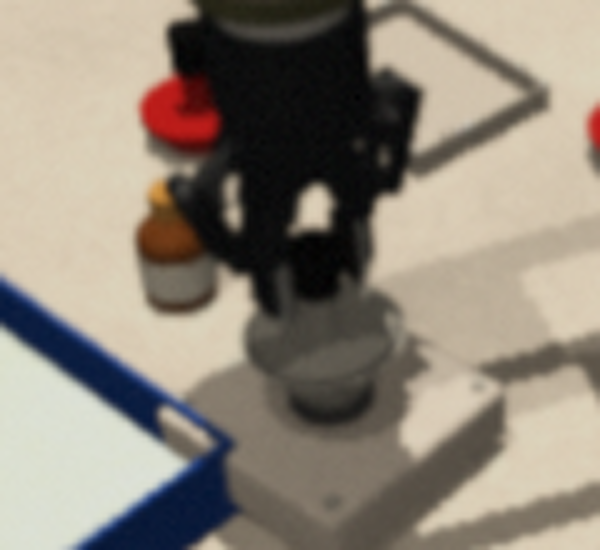

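It's home (cone flush in the cup, fingers clear either side of the knob). Next I'll raise to push high on the knob, then rock it towards +x.

```bash
python3 -m inch '[0,0,-0.006,0,0,0,-0.006,0,0,0.003,0,0,0,0.003,0,0,0,0.002,-0.001,0,0,0.002,-0.001,0,0,0.002,-0.001,0,0,0.002,-0.0015,0,0,0.002,-0.0015,0,0,0,0,0]'
python3 -m inch '[0,0.002,-0.0015,0,0,0.0015,-0.0015,0,0,0,0,0,0,0,0,0,0,0,0,0,0,0,0,0,0,0,0,0,0,0,0,0,0,0,0,0,0,0,0,0]'
python3 - <<'E'
from h import *
im=eyes.snapshot("scene")[:,:,::-1]
cv2.imwrite("pics/s6.png",cv2.resize(im[150:260,190:310],None,fx=5,fy=5,interpolation=cv2.INTER_CUBIC))
E
```

```text
time: 14.08
tool_pos: [678.1, -185.4, 134.4]
tcp_rot: [180.0, 0.0, 90.0]
ft_force: [-0.4, -0.5, 0.3]
finger_gap: 38.3
time: 14.92
tool_pos: [681.1, -185.4, 137.3]
tcp_rot: [180.0, 0.0, 90.0]
ft_force: [-0.4, -0.0, -0.3]
finger_gap: 38.5
```

View pics/s6.png

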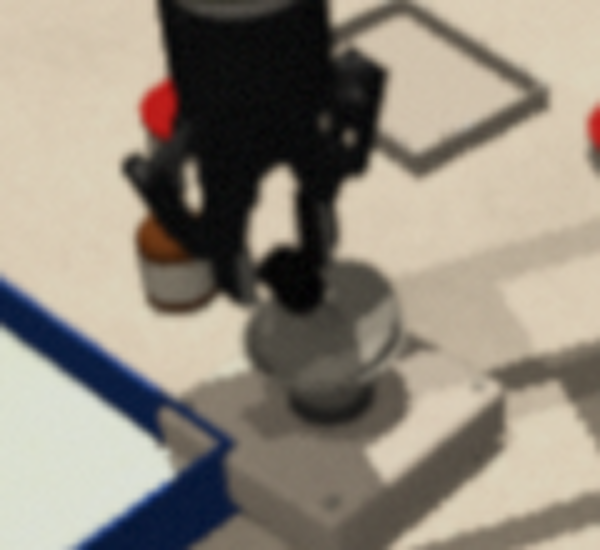

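The stopper clearly leans: the rim is lifted at the back right and the knob is tilted toward the lower left, by about 15–20 degrees. I'll bring it back along the same path and re-centre.

```bash
python3 -m inch '[0,-0.0015,0.0015,0,0,-0.002,0.0015,0,0,-0.002,0.0015,0,0,-0.002,0.0015,0,0,-0.002,0.001,0,0,-0.002,0.001,0,0,-0.002,0.001,0,0,-0.003,0,0,0,-0.003,0,0,0,0,0,0]'
python3 - <<'E'
from h import *
im=eyes.snapshot("scene")[:,:,::-1]
cv2.imwrite("pics/s7.png",cv2.resize(im[150:260,190:310],None,fx=5,fy=5,interpolation=cv2.INTER_CUBIC))
E
```

```text
time: 15.8
tool_pos: [660.5, -185.4, 127.9]
tcp_rot: [-179.9, -0.0, 90.0]
ft_force: [-1.0, -0.1, -1.1]
finger_gap: 38.5
```

View pics/s7.png

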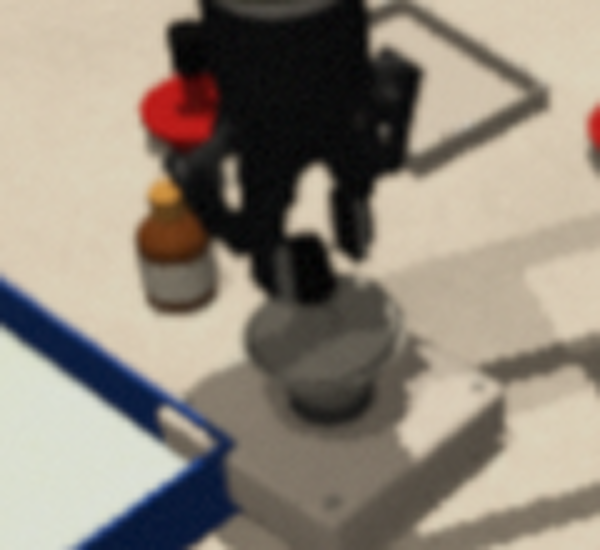

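It still leans slightly against the front finger, with the knob axis at crop (305,240)→(312,300). I'll nudge it upright with that finger and then re-centre.

```bash
python3 -m inch '[0,-0.001,0,0,0,-0.001,0,0,0,-0.001,0,0,0,-0.001,0,0,0,-0.001,0,0,0,-0.001,0,0,0,0,0,0,0,0,0,0,0,0,0,0,0,0,0,0]'
python3 - <<'E'
from h import *
im=eyes.snapshot("scene")[:,:,::-1]
cv2.imwrite("pics/s8.png",cv2.resize(im[150:260,190:310],None,fx=5,fy=5,interpolation=cv2.INTER_CUBIC))
E
```

```text
time: 16.68
tool_pos: [655.6, -185.5, 128.3]
tcp_rot: [-180.0, 0.0, 90.0]
ft_force: [-0.9, 0.2, -0.1]
finger_gap: 38.2
```

View pics/s8.png

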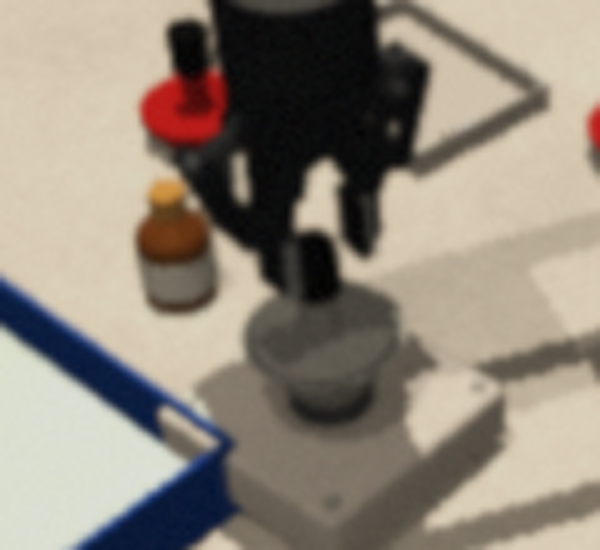

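Nearly upright now. I'll nudge it 2 mm more, back off, open fully and retreat.

```bash
python3 -m inch '[0,-0.001,0,0,0,-0.001,0,0,0,0,0,0,0,0,0,0,0,0.003,0,0,0,0.003,0,0,0,0,0,0,0,0,0,0,0,0,0,0,0,0,0,0]'
python3 -m inch '[0,0,0,0,0,0,0,0,0,0,0,0,0,0,0,0,0,0,0,0,0,0,-0.004,0,0,0,-0.01,0,0,0,-0.02,0,0,0,-0.025,0,0,0,-0.025,0]' 1 60
python3 -m inch '[0,-0.02,-0.02,0,0,-0.03,0,0,0,-0.03,0,0,0,-0.03,0,0,0,-0.03,0,0,0,-0.03,0,0,0,-0.03,0,0,0,-0.02,0,0,0,0,0,0,0,0,0,0]'
python3 - <<'E'
from h import *
V=[]
for cam,r,c in(("scene",205,258),("top",142,350)):
    im=eyes.snapshot(cam)[:,:,::-1].copy();cv2.imwrite(f"pics/{cam}9.png",im);k=6
    v=cv2.resize(im[r-40:r+40,c-30:c+30],None,fx=k,fy=k,interpolation=cv2.INTER_CUBIC)
    for R,z in((13,120),(13,150),(37,92)):
        q=np.array([proj(cam,[661+R*np.cos(a),-185+R*np.sin(a),z]) for a in np.linspace(0,6.28,50)])
        cv2.polylines(v,[np.c_[(q[:,1]-c+30.5)*k,(q[:,0]-r+40.5)*k].round().astype(int)],True,(0,255,0),1)
    V.append(v)
    w=im.max(2)[r-40:r+40,c-30:c+30];n,l,st,ce=cv2.connectedComponentsWithStats((w<55).astype(np.uint8))
    for i in range(1,n):
        if st[i,4]>25: rc=[ce[i][1]+r-40,ce[i][0]+c-30];print(cam,st[i],np.round(rc,1),at_z(cam,rc,135).round(1))
    for d in tip_of(cam,"stopper_center")[:5]: print(cam,np.round(d["centre"],1),at_z(cam,d["centre"],110).round(1))
    print("expected knob",proj(cam,[661,-185,135]).round(1),"centre",proj(cam,[661,-185,110]).round(1))
cv2.imwrite("pics/s9.png",np.hstack(V))
E
```

```text
time: 17.57
tool_pos: [659.6, -185.4, 128.2]
tcp_rot: [-180.0, -0.0, 90.0]
ft_force: [-0.2, 0.2, -0.4]
finger_gap: 38.6
time: 18.4
tool_pos: [659.3, -185.3, 213.6]
tcp_rot: [-180.0, -0.0, 90.0]
ft_force: [1.1, 0.0, 0.3]
finger_gap: 85.6
time: 19.23
tool_pos: [439.5, -185.8, 233.8]
tcp_rot: [179.9, 0.1, 89.9]
ft_force: [0.9, -0.0, 0.6]
finger_gap: 85.7
scene [ 21  32   9  14 106] [203.3 252.8] [ 659.  -185.2  135. ]
scene [20 62 17  8 74] [231.2 256.2] [ 713.4 -100.9  135. ]
scene [212.7 255.6] [ 659.7 -176.7  110. ]
scene [171.2 318.3] [ 424.9 -196.3  110. ]
scene [185.6 347.3] [413.6 -95.7 110. ]
expected knob [203.7 252.2] centre [211.3 253.1]
top [25 30  9 12 82] [137.4 349. ] [ 659.8 -185.7  135. ]
top [139.1 350.2] [ 660.5 -190.4  110. ]
top [189.1 453. ] [ 533.1 -453.1  110. ]
top [252.6 330.9] [ 370.4 -141.9  110. ]
top [259.7 377.3] [ 353.2 -258.9  110. ]
expected knob [136.9 348.7] centre [138.9 348.1]
```

View pics/s9.png

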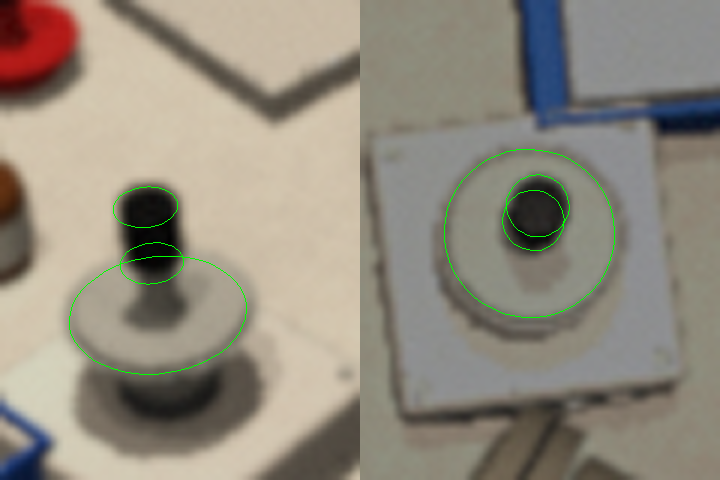

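The overlays show the stopper home and upright: the knob's middle is at (659.5, -185.5) in both views, against (661, -185) expected. Nothing is touching the robot, so I'll hand in.

```bash
python3 -c "
from bench import workorder
print(workorder.hand_in())"
```

```text
the job is handed in; nothing more can be done
None
```

The large tapered stopper is home in the large hopper, upright and released. I handed the job in just after 19.2 s of robot time, and hand-in gives no verdict.

- **Placing:** I gripped the stopper by its knob and lowered it until it touched the cup, about 1 mm above nominal home height. I then opened the fingers around the knob so it could settle.
- **Rocking:** I pushed the knob sideways and up with one finger. It leaned roughly 15–20°, estimated from the picture rather than measured.
- **Coming back:** It did not drop back fully on its own. It stayed leaning about 8° against the other finger, so I nudged it upright with that finger. After that I opened fully and withdrew.
- **Last checks:** After withdrawing, both cameras put the knob's middle within about 2 mm of where it should be when home, and the rim and knob outlines matched. The wrist force was near zero. The network's own estimate of the stopper's centre was looser, 5–8 mm off in y.
- **Other stoppers:** I never went near the small and straight-sided stoppers, but I did not measure them again at the end.
- **Pictures:** I viewed 12 pictures against the budget of 10, because the return after rocking needed the extra looks.

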